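# Pivot the creasing bar past the post into its bay

### The job

Put the wooden creasing bar away in its bay on the left of the table by pushing it with the fingertips or the outside of the fingers: push its far end in behind the small steel post first, then swing its near end in, so that the bar lies between the two end cheeks, pushed back against the fence along its whole length. Keep the bar flat on the table, never lift or grip it, push gently, and leave the other things where they are.

Things in the scene. Friction and masses are not known exactly. Their poses are not given: they have to be found in the camera images.
- bar: loose creasing bar of light wood, 170 x 26 x 28 mm (length x, width y, height z), 0.13 to 0.24 kg, thin steel strip along its top; lies flat on the table outside the mouth of the bay. Origin: centre of its underside. Its x axis runs along its length towards the end farther from the robot at the start
- bar_far_end (a point): centre of the bar's far end face (+x end, 85 mm from the middle of the bar, 14 mm above its underside); this end goes in first, behind the post
- bar_near_end (a point): centre of the bar's near end face (-x end, 85 mm from the middle, 14 mm above its underside)
- bay: aluminium bay fixed to the table left of the drawers: fence with two end cheeks, 34 mm high, 12 mm thick, no floor. Origin: on the table, middle of the fence's inner face. x runs along the fence away from the robot (turned up to 7 deg), y points out of the open mouth, to the robot's left. Cheeks: inner faces at x = -95 and +95 mm, reaching out to y = 40 mm
- post: fixed round steel post, 22 mm diameter, 45 mm high, before the mouth of the bay near its far end: 50 to 68 mm along the bay's +x and 61 mm out from the fence along its y, so 50 mm are free between fence and post. Origin: centre of its foot; axes parallel to the bay's
- glue_stick: glue stick standing upright, 28 mm diameter, 99 mm high; bystander. Origin: centre of its underside.
- box_cutter: flat cutter knife lying, 168 mm long, 18 mm high; bystander. Origin: centre of its underside.
- label_roll: white label roll, 90 mm diameter, on the drawer cabinet; bystander. Origin: centre of its underside.
- pen_pot: pen pot, 80 mm wide, 147 mm high, right of the drawers; bystander. Origin: centre of its underside.
- counter: tally counter, 52 x 50 x 26 mm high, near the far left corner, beyond the post; bystander. Origin: centre of its underside.
- stapler: stapler lying across, 131 mm long, 28 wide, 44 high, nearer the robot than the bar; bystander. Origin: centre of its underside.
- pad: ink pad, 69 x 84 x 19 mm, right of the clamp jig; bystander. Origin: centre of its underside.
- marker: felt marker lying, 140 mm long, 17 mm high, beside the ink pad; bystander. Origin: centre of its underside.

How it is judged:
By the outcome, as a careful person would: the job done as asked, in the order asked, and still so for the second after the job is handed in, with the robot touching nothing.
It also fails if it takes over 72 s, if anything falls off the work surface, if the arm or the gripper's body presses on something with over 40 N, if the wrist force passes 120 N, or if a joint passes its speed limit or range.

### The arm

A 6-joint arm with a two-finger parallel gripper is mounted at the origin on the work surface; the furniture and walls round the work are solid. World frame = base frame: x ahead of the robot, y to its left, z up, the work surface at z = 0. Lengths are in m, angles in rad, forces in N, time in s.
With the tool pointing down it reaches from about 0.325 to 0.775 m from the base axis. Payload 5.5 kg.
Tool frame: the origin (TCP) lies at the very end of the fingers, on their centre line; the grasp point (between the pads) lies 19 mm behind it; x points along the fingers, y is the direction in which the jaws open and shut, and the axes are right-handed (so a half turn about x gives the same grasp; the last joint's range is limited). The gripper opens to 88 mm and grips with 3 to 60 N. Pads are 20 mm wide; open, the fingers measure 115 mm over their backs; the gripper's body (75 mm by 178 mm) begins 61 mm behind the grasp point.
Start: joints at [1.238, 0.091, 1.231, -0, 1.82, -0.057], TCP at [0.163, 0.577, 0.223] pointing down, gripper open.
Joint ranges: [-2.87, 2.87], [-0.86, 2.18], [0.17, 2.46], [-1.51, 4.65], [0.06, 2.69], [-2.65, 2.65]. Speed limits (rad/s): [2.57, 2.57, 3.01, 3.14, 3.14, 3.14].

### API

Orientations are given as a unit quaternion [w, x, y, z].
In Python, from workcell import readout, grab_frame, robot, masks_of gives the robot as it stands.
- The arm moves only by the tool step_arm, never from a script. Its argument "commands" is a list of rows, each a list of 3 entries, a list of its own where there are three numbers: the shift along the tool's x, y, z in m, then the turn about the tool's x in rad, then the opening in per cent of the stroke, from 0 (shut) to 100 (fully open). A call has 1 to 20 rows; each row is the pose to reach, as a shift and turn from the pose commanded when the call began, along the tool's axes at that moment; what a row does not reach only later rows make up. A row lasts 1/12 s, in which the tool goes at most 41.7 mm and 7.16 degrees, less where a joint would pass 70% of its speed; a pose out of reach is approached as far as the arm can. A call with a gripper value outside its range is refused whole. The fingers move at their own pace and stop on an object; "force" is the grip in N (left out, the last holds). Time passes only in rows, so rows that repeat a pose let the fingers close. It gives the time, the measured TCP pose, the force and the opening at its end, in the units of the state.
- readout.state(): the state, without advancing time (a new reading comes with each control period).
- grab_frame(name): name is "scene" or "side" or "wrist"; returns a dict with "color" (480x640x3 uint8, red, green, blue), "fovy" (degrees; the focal length in pixels is half the picture's height over the tangent of half this angle, whatever the lens; pixels are square), "cx", "cy" (the principal point, pixels), "k1" (the pictures are not rectified: a ray, as slopes to the right and down, at radius r is drawn at 1 + k1 r^2 times it, then the intrinsics apply), "R" (3x3) and "t" (3): a world point X has camera coordinates R X + t. Camera axes: x right, y down, z forward; pixel columns grow to the right and rows downward; lengths in m; the calibration is good to about 2 mm. A picture is of the moment at which its call begins. There is no depth.
- robot.hand_in(): hands the job in, once; it reports no verdict.
Trained networks look in a picture, given as the dict that the camera call returned (one of the last four; its "shot" number tells which), for a name from the list of things; names that differ only in an ending like _2 or _b are one class to them, and where a whole thing is asked for, a point or a joint stands for the part that bears it (a point fixed in the world has none). Each returns a list of dicts, best first, with "conf" (0 to 1); they miss things now and then, are a little off and sometimes report something else, mostly with a low value. They report only what shows in the picture. A call takes as long as a camera call.
- masks_of(picture, label): "pixels" (480x640 bool, what is visible of it) and "bbox" ([left, top, right, bottom] in pixels, round what is visible of it).
The state is a dict: "time_s": time; "q": joint angles; "dq": joint speeds; "joint_efforts": joint torques, N m; "ee_pos": TCP position; "orientation": TCP orientation; "force": force on the tool from outside, world axes, zero at the start; "torque": the same for the moment, N m; "opening": opening from 0.0 (shut) to 1.0 (fully open).
Only numpy, scipy, OpenCV 4.12 (cv2) and the standard library are available. Lean on these libraries where they do the work, as an engineer would, in place of code of your own. Each camera call takes 0.05 s, during which the arm holds its last target.

## Working session

There is one attempt and no reset: what is moved stays moved. The work goes in short steps, Python scripts to look and compute and a tool call to move; the robot and the scene stay as the last step left them, time stands still between calls to the robot, and variables do not carry over. Pictures are saved under pics/ and viewed, and the job is handed in when it is done.

Besides the shell and the picture viewer there is one more tool, called after "Call:" as name(argument=value, ...), one argument or row to a line, values as JSON. step_arm: Moves the arm, as the interface text tells. Its arguments: {"type":"object","properties":{"commands":{"type":"array"},"force":{"type":"number"}},"required":["commands"]}

```bash
mkdir -p pics; ls; cat > h.py <<'E'
import numpy as np, cv2
from workcell import readout, grab_frame, robot, masks_of
def f_of(p): return 240/np.tan(np.radians(p["fovy"])/2)
def ray(p,uv):
    f=f_of(p); d=np.array([(uv[0]-p["cx"])/f,(uv[1]-p["cy"])/f]); s=d.copy()
    for _ in range(20): s=d/(1+p["k1"]*(s@s))
    R=np.array(p["R"]);t=np.array(p["t"])
    return -R.T@t, R.T@np.array([s[0],s[1],1])
def onz(p,uv,z):
    c,d=ray(p,uv); return c+d*(z-c[2])/d[2]
def proj(p,X):
    c=np.array(p["R"])@np.array(X)+np.array(p["t"]); s=c[:2]/c[2]; s=s*(1+p["k1"]*(s@s)); f=f_of(p)
    return np.array([p["cx"]+f*s[0],p["cy"]+f*s[1]])
def save(p,n): cv2.imwrite("pics/"+n+".png",p["color"][:,:,::-1])
E
python3 - <<'E'
from h import *
for n in ["scene","side","wrist"]:
    p=grab_frame(n); save(p,n+"0")
    print(n,p["fovy"],p["k1"],-np.array(p["R"]).T@p["t"])
print(readout.state())
E
```

```text
pics
scene 45.064836638901745 -0.16664072795903265 [-0.23301422  0.99675685  0.75099803]
side 50.759017323661496 -0.031119937038469422 [ 0.45264904 -0.69817189  0.62806093]
wrist 60.874634625651375 -0.0107569452750068 [0.10001028 0.59504468 0.38352078]
{'time_s': 0.15, 'q': array([ 1.23831242e+00,  9.16719188e-02,  1.23155309e+00,  5.89605401e-06,
        1.81981626e+00, -5.66925459e-02]), 'dq': array([-0.00100318, -0.00194385, -0.00230263,  0.00033508,  0.00022865,
        0.00020045]), 'joint_efforts': array([ 1.20314198e-03, -4.47044706e+01, -4.06906593e+01,  6.98180473e-02,
        2.74563889e-02, -1.31938932e-04]), 'ee_pos': array([0.16331014, 0.57712331, 0.22180674]), 'orientation': array([ 0.7002934 ,  0.0966956 ,  0.70049544, -0.09769982]), 'force': array([ 0.15194269,  0.21037714, -1.07915609]), 'torque': array([-0.00536179, -0.01815926, -0.00873716]), 'opening': 0.99466176968856}
```

View pics/scene0.png

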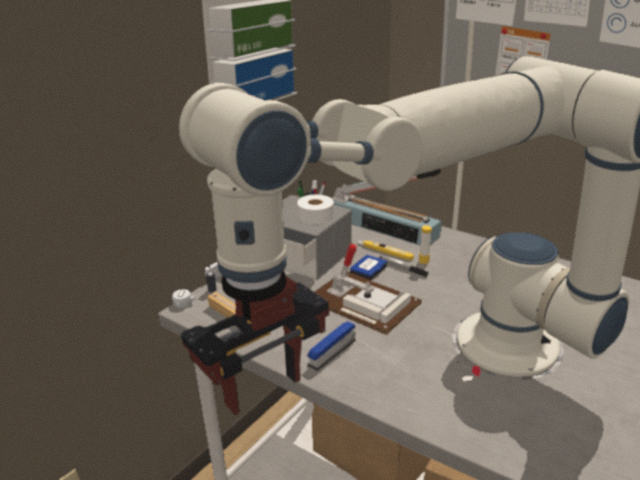

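View pics/side0.png

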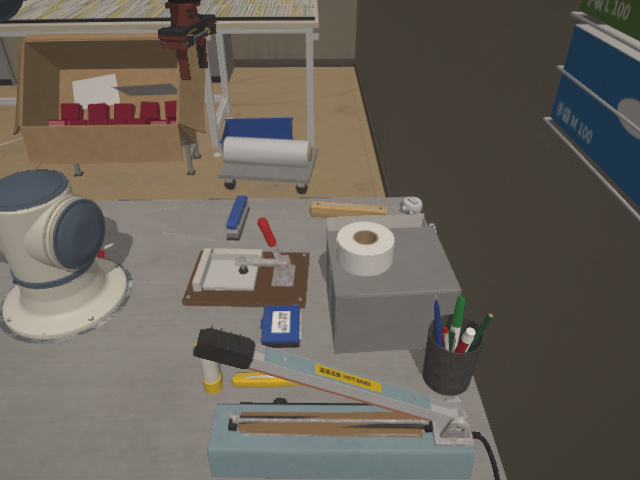

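View pics/wrist0.png

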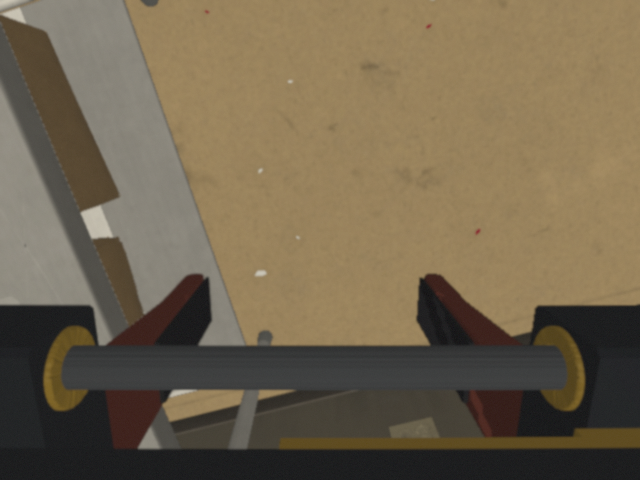

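The scene view is blocked by the gripper (bar peeks out at about 230,305). The side view shows the bar at (348,210) with the bay hidden behind the cabinet, and the wrist camera looks past the table edge.

```bash
cat >> h.py <<'E'
from scipy.spatial.transform import Rotation as Ro
def toolR(s=None):
    s=s or readout.state(); q=s["orientation"]; return Ro.from_quat([q[1],q[2],q[3],q[0]]).as_matrix()
E
python3 - <<'E'
from h import *
print(toolR().round(3))
p=grab_frame("side")
for n,z in [("bar",.028),("stapler",.044),("counter",.026),("post",.045),("bay",.034)]:
    for m in masks_of(p,n)[:2]:
        ys,xs=np.nonzero(m["pixels"]); 
        print(n,round(m["conf"],2),m["bbox"],onz(p,(xs.mean(),ys.mean()),z).round(3))
for uv in [(311,204),(311,212),(387,208),(386,216),(247,200),(228,235)]: print(uv,onz(p,uv,.028).round(3))
p=grab_frame("scene")
for n,z in [("bar",.028),("stapler",.044),("counter",.026),("post",.045),("bay",.034)]:
    for m in masks_of(p,n)[:2]:
        ys,xs=np.nonzero(m["pixels"]); 
        print(n,round(m["conf"],2),m["bbox"],onz(p,(xs.mean(),ys.mean()),z).round(3))
p=grab_frame("wrist")
R=np.array(p["R"]);print(R.round(3))
E
```

```text
[[-0.     0.272  0.962]
 [-0.001  0.962 -0.272]
 [-1.    -0.001 -0.   ]]
bar 0.94 [310.3, 202.5, 387.3, 215.7] [0.526 0.241 0.028]
stapler 0.8 [227.3, 197.5, 248.9, 241.5] [0.298 0.186 0.044]
counter 0.6 [403.8, 197.4, 423.9, 215.2] [0.679 0.263 0.026]
(311, 204) [0.453 0.264 0.028]
(311, 212) [0.452 0.231 0.028]
(387, 208) [0.621 0.244 0.028]
(386, 216) [0.614 0.212 0.028]
(247, 200) [0.308 0.284 0.028]
(228, 235) [0.282 0.148 0.028]
bar 0.84 [211.2, 291.7, 237.2, 320.7] [0.567 0.256 0.028]
stapler 0.64 [308.1, 320.4, 353.6, 370.5] [0.271 0.256 0.044]
counter 0.9 [170.7, 287.5, 196.6, 309.3] [0.661 0.288 0.026]
post 0.44 [206.1, 271.5, 216.4, 290.0] [0.633 0.22  0.045]
bay 0.71 [203.8, 261.8, 221.7, 275.2] [0.683 0.164 0.034]
[[ 0.272  0.962  0.001]
 [ 0.934 -0.264  0.243]
 [ 0.234 -0.065 -0.97 ]]
```

Call:
step_arm(
  commands=[
    [[-0.08,-0.03,0.09],0,0],
    [[-0.08,-0.09,0.25],0,0],
    [[-0.08,-0.19,0.5],0,0],
    [[-0.08,-0.19,0.5],0,0],
    [[-0.08,-0.19,0.5],0,0],
    [[-0.08,-0.19,0.5],0,0],
    [[-0.08,-0.19,0.5],0,0],
    [[-0.08,-0.19,0.5],0,0],
    [[-0.08,-0.19,0.5],0,0],
    [[-0.08,-0.19,0.5],0,0],
    [[-0.08,-0.19,0.5],0,0],
    [[-0.08,-0.19,0.5],0,0],
    [[-0.08,-0.19,0.5],0,0],
    [[-0.08,-0.19,0.5],0,0],
    [[-0.08,-0.19,0.5],0,0],
    [[-0.08,-0.19,0.5],0,0],
    [[-0.08,-0.19,0.5],0,0],
    [[-0.08,-0.19,0.5],0,0],
  ],
)

```text
time_s: 2.3
ee_pos: [0.5915, 0.2598, 0.3033]
orientation: [0.701, 0.097, 0.7, -0.096]
force: [0.3, 0.5, 1.0]
opening: 0.003
```

```bash
python3 - <<'E'
from h import *
for n in ["scene","wrist"]:
    p=grab_frame(n); save(p,n+"1")
    for l in ["bar","post","bay","counter","stapler"]:
        for m in masks_of(p,l)[:1]:
            print(n,l,round(m["conf"],2),m["bbox"])
s=readout.state();print(s["ee_pos"],s["time_s"],s["opening"]); print(toolR().round(3))
E
```

```text
scene bar 0.95 [210.8, 290.3, 263.6, 336.5]
scene post 0.52 [205.8, 271.1, 216.4, 291.4]
scene bay 0.9 [202.8, 260.4, 283.3, 309.4]
scene counter 0.66 [205.3, 270.3, 214.5, 291.6]
scene stapler 0.96 [309.0, 323.3, 355.5, 372.1]
wrist bar 0.74 [268.8, 65.3, 313.7, 230.3]
wrist post 0.78 [266.1, 260.5, 288.2, 288.8]
wrist bay 0.96 [171.3, 130.6, 269.9, 308.2]
wrist counter 0.64 [327.4, 246.0, 372.4, 289.4]
[0.59276185 0.25836972 0.30257469] 2.9 0.003779314695599659
[[-0.     0.272  0.962]
 [-0.     0.962 -0.272]
 [-1.    -0.    -0.   ]]
```

View pics/wrist1.png

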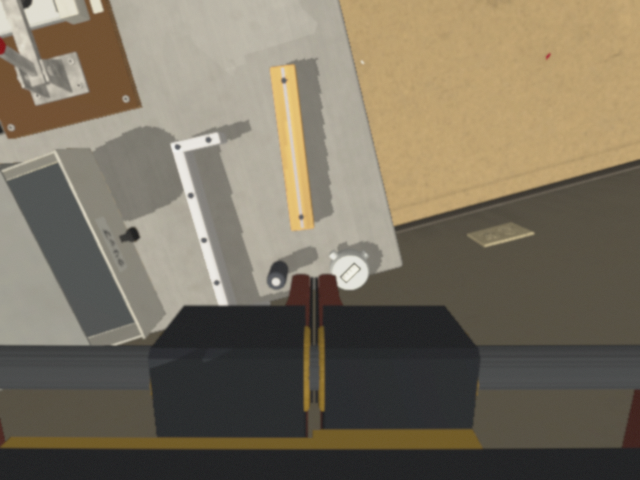

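View pics/scene1.png

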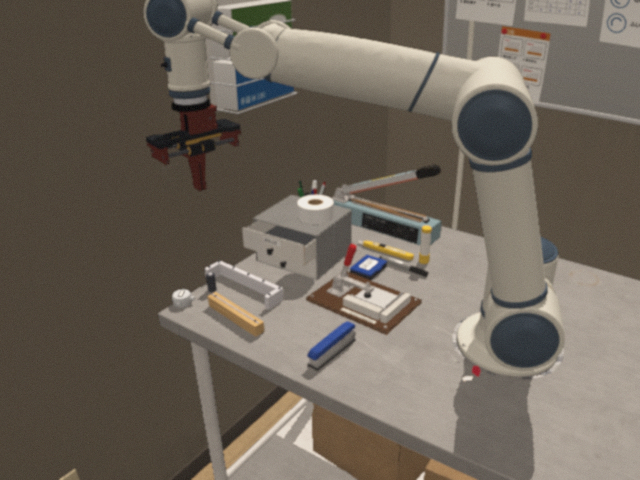

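The wrist view shows everything: bay fence from (175,145) to (230,305), near cheek (172..219,140), bar (284,68) to (303,228), post (278,275), counter (350,270). I zoom for corner pixels.

```bash
python3 - <<'E'
from h import *
p=grab_frame("wrist"); 
c=p["color"][55:315,160:390][:,:,::-1]
im=cv2.resize(c,None,fx=2.6,fy=2.3,interpolation=cv2.INTER_CUBIC)
im=cv2.resize(c,None,fx=2.3,fy=2.3,interpolation=cv2.INTER_CUBIC)
cv2.imwrite("pics/z1.png",im)
m=masks_of(p,"bar")[0]["pixels"]
r=cv2.minAreaRect(np.argwhere(m)[:,::-1].astype(np.float32)); print(cv2.boxPoints(r).round(1))
for uv in cv2.boxPoints(r): print(onz(p,uv,.028).round(4))
m=masks_of(p,"post")[0]["pixels"]
print(np.argwhere(m).mean(0))
E
```

```text
[[268.5  65.3]
 [295.1  62. ]
 [315.8 227.2]
 [289.2 230.5]]
[0.4486 0.2523 0.028 ]
[0.4529 0.2787 0.028 ]
[0.6201 0.2529 0.028 ]
[0.6158 0.2239 0.028 ]Traceback (most recent call last):
  File "<stdin>", line 10, in <module>
IndexError: list index out of range
```

View pics/z1.png

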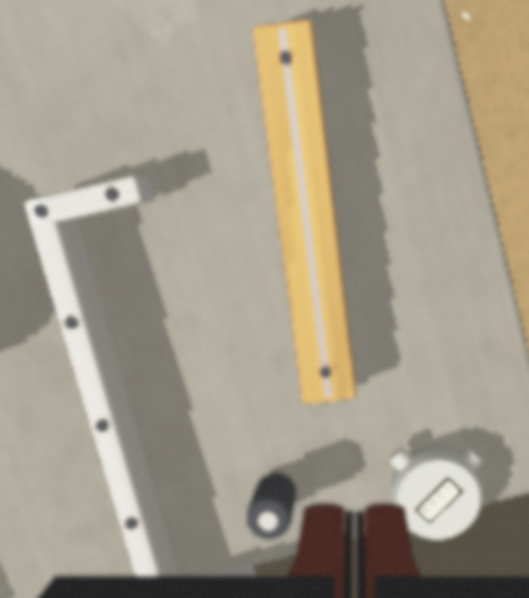

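```bash
python3 - <<'E'
from h import *
p=grab_frame("wrist")
g=lambda u,v,z: onz(p,(u/2.3+160,v/2.3+55),z)
for n,u,v,z in [("outer",25,203,.034),("tipout",136,177,.034),("tipin",140,202,.034),("inner",58,222,.034),("fence far",159,577,.034),("post",267,521,.045),("b1",253,27,.028),("b2",308,20,.028),("b3",355,398,.028),("b4",303,404,.028),("counter",440,500,.026),("knob",-65,415,.05)]:
    print(n,g(u,v,z).round(4))
a=g(58,222,.034);b=g(159,577,.034); d=(b-a)/np.linalg.norm(b-a); print("fence ang",np.degrees(np.arctan2(d[1],d[0])))
for l in ["post","bay"]:
    p2=grab_frame("side")
p2=grab_frame("scene"); c=p2["color"][240:345,160:320][:,:,::-1]; cv2.imwrite("pics/z2.png",cv2.resize(c,None,fx=4.5,fy=4.5,interpolation=cv2.INTER_CUBIC))
E
```

```text
outer [0.4936 0.1339 0.034 ]
tipout [0.4966 0.1853 0.034 ]
tipin [0.5073 0.1835 0.034 ]
inner [0.5055 0.1453 0.034 ]
fence far [0.6799 0.1342 0.034 ]
post [0.663 0.196 0.045]
b1 [0.4503 0.2533 0.028 ]
b2 [0.4541 0.277  0.028 ]
b3 [0.6207 0.2511 0.028 ]
b4 [0.6168 0.2265 0.028 ]
counter [0.6817 0.2772 0.026 ]
knob [0.5718 0.0667 0.05  ]
fence ang -3.6394936554274713
```

View pics/z2.png

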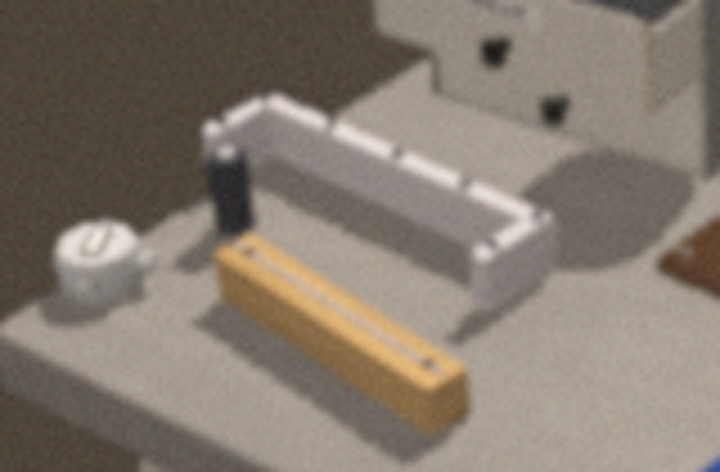

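Bay frame fits the given sizes: origin about (0.600, 0.139), heading -3.6°, and the post comes out at (59, 60.5) mm. The bar's centre is at (-72, 108) mm in the bay frame, -5.4°.

My plan has three pushes:
1. Use both open fingertips as a two-point pusher to set the bar to about -18° in front of the gap.
2. Push it axially behind the post with closed fingers.
3. Swing and flush it with the open fingers.

Call:
step_arm(
  commands=[
    [[0.0,0.018,-0.058],0.12,100],
    [[0.05,0.018,-0.058],1.452,100],
    [[0.1,0.018,-0.058],1.452,100],
    [[0.15,0.018,-0.058],1.452,100],
    [[0.15,0.018,-0.058],1.452,100],
    [[0.15,0.018,-0.058],1.452,100],
    [[0.15,0.018,-0.058],1.452,100],
    [[0.15,0.018,-0.058],1.452,100],
    [[0.15,0.018,-0.058],1.452,100],
    [[0.15,0.018,-0.058],1.452,100],
    [[0.15,0.018,-0.058],1.452,100],
    [[0.15,0.018,-0.058],1.452,100],
    [[0.15,0.018,-0.058],1.452,100],
    [[0.15,0.018,-0.058],1.452,100],
    [[0.15,0.018,-0.058],1.452,100],
  ],
)

```text
time_s: 4.5
ee_pos: [0.5419, 0.2915, 0.1527]
orientation: [0.46, 0.537, 0.46, -0.537]
force: [0.6, 0.1, 0.3]
opening: 0.998
```

```bash
cat >> h.py <<'E'
O=np.array([.6003,.1393]); A=np.radians(-3.6); EX=np.array([np.cos(A),np.sin(A)]); EY=np.array([-np.sin(A),np.cos(A)])
def tobay(w): d=np.asarray(w)[:2]-O; return np.array([d@EX,d@EY])
def tow(b): return O+b[0]*EX+b[1]*EY
def st():
    s=readout.state(); T=toolR(s); print("t",round(s["time_s"],2),"tcp",s["ee_pos"].round(4),"bay mm",(tobay(s["ee_pos"])*1000).round(1),"yhead",np.degrees(np.arctan2(T[1,1],T[0,1])).round(2),"F",s["force"].round(1),"op",round(s["opening"],2),"q",s["q"].round(2)); return s,T
E
python3 - <<'E'
from h import *
st(); p=grab_frame("wrist"); save(p,"w2")
for w in [(0.4503,.2533,.028),(.4541,.277,.028),(.6207,.2511,.028),(.6168,.2265,.028),(.663,.196,.045)]: print(proj(p,w).round(0))
E
```

```text
t 4.5 tcp [0.5419 0.2915 0.1527] bay mm [-67.9 148.2] yhead -8.85 F [0.6 0.1 0.3] op 1.0 q [ 0.44  0.13  1.31 -0.    1.7   0.59]
[201. 300.]
[199. 270.]
[428. 270.]
[425. 301.]
[499. 340.]
```

View pics/w2.png

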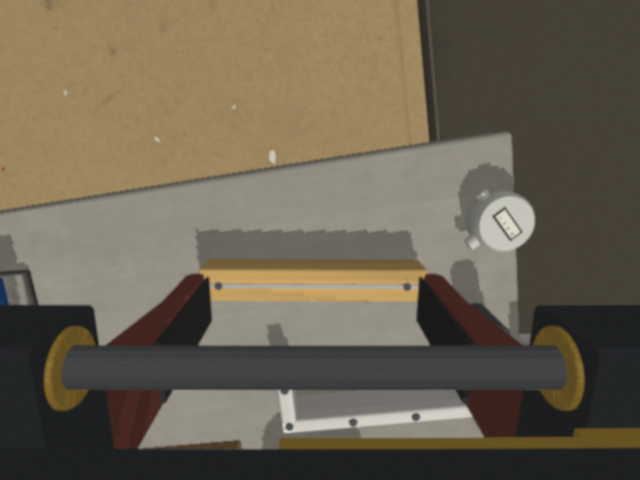

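The bar sits at (200..425, 270..300), exactly where my model projects it, parallel to the jaws and centred. I descend on its outer side.

Call:
step_arm(
  commands=[
    [[0.03,0,0],0,100],
    [[0.06,0,0],0,100],
    [[0.09,0,0],0,100],
    [[0.115,0,0],0,100],
    [[0.13,0,0],0,100],
    [[0.138,0,0],0,100],
    [[0.142,0,0],0,100],
    [[0.142,0,0],0,100],
  ],
)

```text
time_s: 5.22
ee_pos: [0.5418, 0.2914, 0.0104]
orientation: [-0.459, -0.537, -0.459, 0.538]
force: [0.3, 0.1, -0.3]
opening: 0.999
```

```bash
python3 - <<'E'
from h import *
st(); p=grab_frame("scene"); 
c=p["color"][200:360,120:340][:,:,::-1]; cv2.imwrite("pics/s3.png",cv2.resize(c,None,fx=3.5,fy=3.5,interpolation=cv2.INTER_CUBIC))
E
```

```text
t 5.22 tcp [0.5418 0.2914 0.0104] bay mm [-68.  148.1] yhead -8.96 F [ 0.3  0.1 -0.3] op 1.0 q [ 0.44  0.19  1.5  -0.    1.45  0.59]
```

View pics/s3.png

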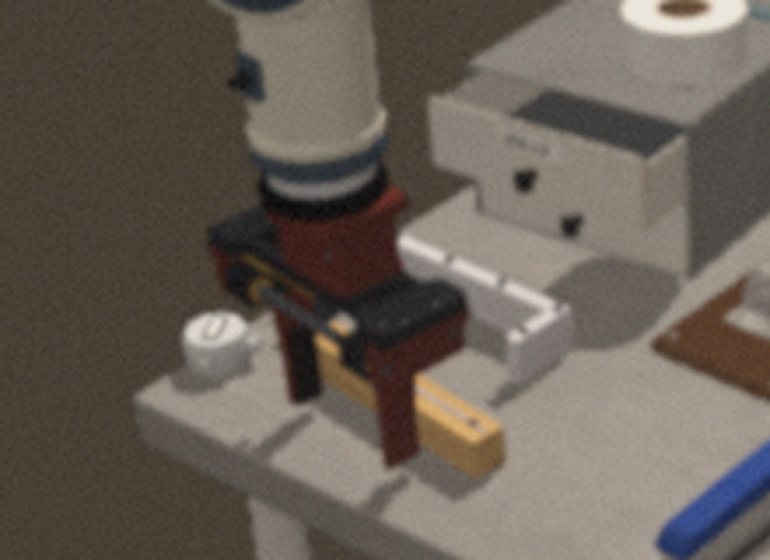

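Call:
step_arm(
  commands=[
    [[0,0,0.006],0,100],
    [[0,0,0.012],0,100],
    [[0,0,0.015],0,100],
    [[0,0,0.018],0,100],
    [[0,0.001,0.021],0.02,100],
    [[0,0.002,0.024],0.04,100],
    [[0,0.002,0.027],0.06,100],
    [[0,0.003,0.03],0.08,100],
    [[0,0.004,0.033],0.1,100],
    [[0,0.004,0.036],0.12,100],
    [[0,0.005,0.039],0.14,100],
    [[0,0.006,0.042],0.16,100],
    [[0,0.006,0.045],0.18,100],
    [[0,0.007,0.048],0.2,100],
    [[0,0.008,0.051],0.22,100],
    [[0,0.008,0.053],0.22,100],
    [[0,0.008,0.055],0.22,100],
    [[0,0.008,0.055],0.22,100],
  ],
)

```text
time_s: 6.77
ee_pos: [0.5411, 0.2353, 0.0105]
orientation: [-0.397, -0.585, -0.397, 0.585]
force: [-0.7, -0.0, 0.0]
opening: 1.001
```

```bash
cat >> h.py <<'E'
def barpose(p,show=True):
    m=masks_of(p,"bar")[0]; print("conf",m["conf"],m["bbox"]); return m
E
python3 - <<'E'
from h import *
st(); p=grab_frame("wrist"); save(p,"w4")
p=grab_frame("scene"); 
c=p["color"][200:360,120:340][:,:,::-1]; cv2.imwrite("pics/s4.png",cv2.resize(c,None,fx=3.5,fy=3.5,interpolation=cv2.INTER_CUBIC))
E
```

```text
t 6.77 tcp [0.5411 0.2353 0.0105] bay mm [-65.1  92.1] yhead -21.61 F [-0.7 -0.   0. ] op 1.0 q [ 0.35  0.13  1.57 -0.    1.44  0.73]
```

View pics/w4.png

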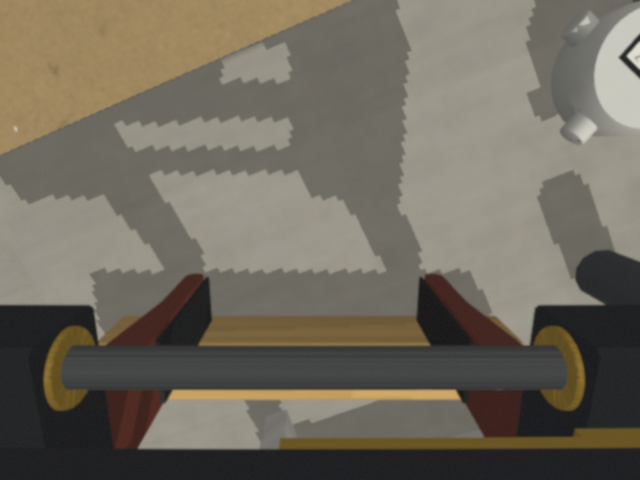

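View pics/s4.png

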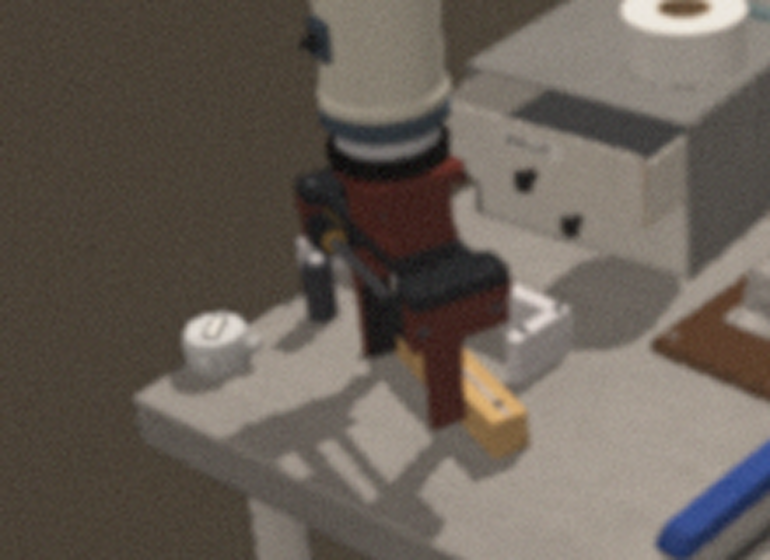

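Call:
step_arm(
  commands=[
    [[0,0,-0.015],0,100],
    [[0,0,-0.03],0,100],
    [[-0.04,0,-0.03],0,100],
    [[-0.08,0,-0.03],0,100],
    [[-0.12,0,-0.03],-0.12,0],
    [[-0.16,0,-0.03],-0.24,0],
    [[-0.29,0.064,-0.025],-1.571,0],
    [[-0.29,0.064,-0.025],-1.571,0],
    [[-0.29,0.064,-0.025],-1.571,0],
    [[-0.29,0.064,-0.025],-1.571,0],
    [[-0.29,0.064,-0.025],-1.571,0],
    [[-0.29,0.064,-0.025],-1.571,0],
    [[-0.29,0.064,-0.025],-1.571,0],
    [[-0.29,0.064,-0.025],-1.571,0],
    [[-0.29,0.064,-0.025],-1.571,0],
    [[-0.29,0.064,-0.025],-1.571,0],
    [[-0.29,0.064,-0.025],-1.571,0],
    [[-0.29,0.064,-0.025],-1.571,0],
    [[-0.29,0.064,-0.025],-1.571,0],
  ],
)

```text
time_s: 8.45
ee_pos: [0.6098, 0.2356, 0.3006]
orientation: [0.694, 0.133, 0.694, -0.133]
force: [0.3, -0.3, -0.6]
opening: 0.003
```

```bash
cat >> h.py <<'E'
def fitbar(p):
    m=masks_of(p,"bar")[0]["pixels"].astype(np.uint8)
    c=cv2.minAreaRect(np.argwhere(m)[:,::-1].astype(np.float32)); c=cv2.boxPoints(c)
    B=np.array([tobay(onz(p,u,.028)) for u in c])*1000
    e=[(np.linalg.norm(B[i]-B[(i+1)%4]),i) for i in range(4)]; L,i=max(e)
    d=B[(i+1)%4]-B[i]; d=d*np.sign(d[0]); print("bar bay corners",B.round(1).tolist(),"centre",B.mean(0).round(1),"ang",np.degrees(np.arctan2(d[1],d[0])).round(2),"LxW",round(L),round(min(e)[0]))
E
python3 - <<'E'
from h import *
st(); p=grab_frame("wrist"); save(p,"w5"); fitbar(p)
c=p["color"][20:320,140:440][:,:,::-1]; cv2.imwrite("pics/z5.png",cv2.resize(c,None,fx=2,fy=2,interpolation=cv2.INTER_CUBIC))
E
```

```text
t 8.45 tcp [0.6098 0.2356 0.3006] bay mm [ 3.5 96.7] yhead 68.26 F [ 0.3 -0.3 -0.6] op 0.0 q [ 0.32  0.28  0.88 -0.    1.98 -0.87]
bar bay corners [[-158.5, 83.3], [-150.4, 109.6], [9.9, 57.7], [1.1, 28.7]] centre [-74.5  69.8] ang -18.88 LxW 169 28
```

View pics/z5.png

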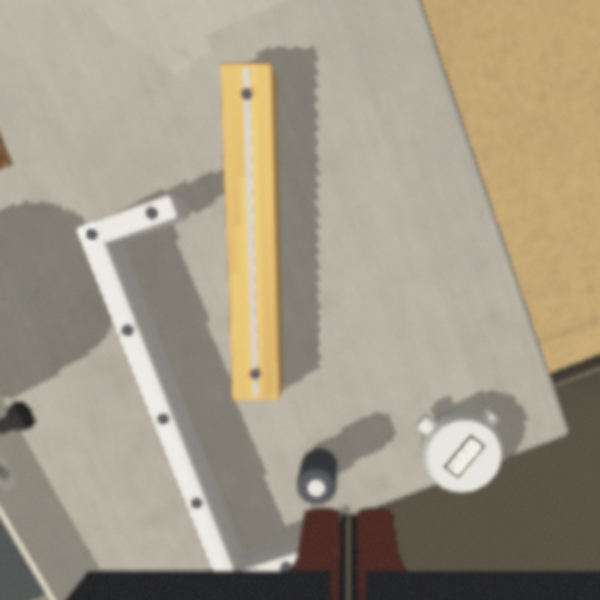

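The bar lies at about -18° outside the mouth (zoom 221..281, 64..401), its far end just short of the post (316,488). I re-measure with these corners.

```bash
python3 - <<'E'
from h import *
p=grab_frame("wrist")
g=lambda u,v,z: tobay(onz(p,(u/2+140,v/2+20),z))*1000
B=[]
for n,u,v,z in [("inner",107,243,.034),("tipin",177,216,.034),("fencefar in",236,558,.034),("farcheek in",285,541,.034),("post",317,488,.045),("n1",221,65,.028),("n2",271,64,.028),("f2",281,400,.028),("f1",232,401,.028),("drawer top",0,505,.13),("drawer top far",70,620,.13)]:
    b=g(u,v,z);print(n,b.round(1), onz(p,(u/2+140,v/2+20),z).round(3))
    if n in("n1","n2","f1","f2"):B.append(b)
B=np.array(B); n=(B[0]+B[1])/2; f=(B[2]+B[3])/2; print("near",n,"far",f,np.degrees(np.arctan2(*(f-n)[::-1])),np.linalg.norm(f-n))
d=(f-n)/np.linalg.norm(f-n)
print("world near",tow(n/1000))
E
```

```text
inner [-94.8  -0.2] [0.506 0.145 0.034]
tipin [-96.1  38.5] [0.507 0.184 0.034]
fencefar in [87.1  3.6] [0.687 0.137 0.034]
farcheek in [86.1 33.1] [0.688 0.167 0.034]
post [59.2 61.4] [0.663 0.197 0.045]
n1 [-157.1   83.7] [0.449 0.233 0.028]
n2 [-149.8  107.2] [0.457 0.256 0.028]
f2 [10.8 56.5] [0.615 0.195 0.028]
f1 [ 3.1 31.1] [0.605 0.17  0.028]
drawer top [  0.2 -58.9] [0.597 0.081 0.13 ]
drawer top far [ 59.2 -51.2] [0.656 0.084 0.13 ]
near [-153.45584947   95.46338152] far [ 6.92717902 43.80630368] -17.853006701094127 168.49679379500535
world near [0.45314116 0.24421058]
```

Call:
step_arm(
  commands=[
    [[0,-0.012,-0.041],0,0],
    [[0,-0.023,-0.08],0,0],
    [[0.02,-0.034,-0.12],0,0],
    [[0.05,-0.045,-0.16],0,0],
    [[0.08,-0.05,-0.179],0,0],
    [[0.12,-0.05,-0.179],0,0],
    [[0.16,-0.05,-0.179],0,0],
    [[0.2,-0.05,-0.179],0,0],
    [[0.23,-0.05,-0.179],0,0],
    [[0.26,-0.05,-0.179],0,0],
    [[0.278,-0.05,-0.179],0,0],
    [[0.288,-0.05,-0.179],0,0],
    [[0.288,-0.05,-0.179],0,0],
    [[0.288,-0.05,-0.179],0,0],
  ],
)

```text
time_s: 9.77
ee_pos: [0.4253, 0.2551, 0.0133]
orientation: [0.695, 0.133, 0.694, -0.133]
force: [-0.0, 0.3, 0.5]
opening: 0.001
```

```bash
python3 - <<'E'
from h import *
st(); p=grab_frame("wrist"); save(p,"w6")
p=grab_frame("scene"); 
c=p["color"][200:360,120:340][:,:,::-1]; cv2.imwrite("pics/s6.png",cv2.resize(c,None,fx=3.5,fy=3.5,interpolation=cv2.INTER_CUBIC))
E
```

```text
t 9.77 tcp [0.4253 0.2551 0.0133] bay mm [-181.9  104.6] yhead 68.38 F [-0.   0.3  0.5] op 0.0 q [ 0.47 -0.13  1.82 -0.    1.45 -0.72]
```

View pics/s6.png

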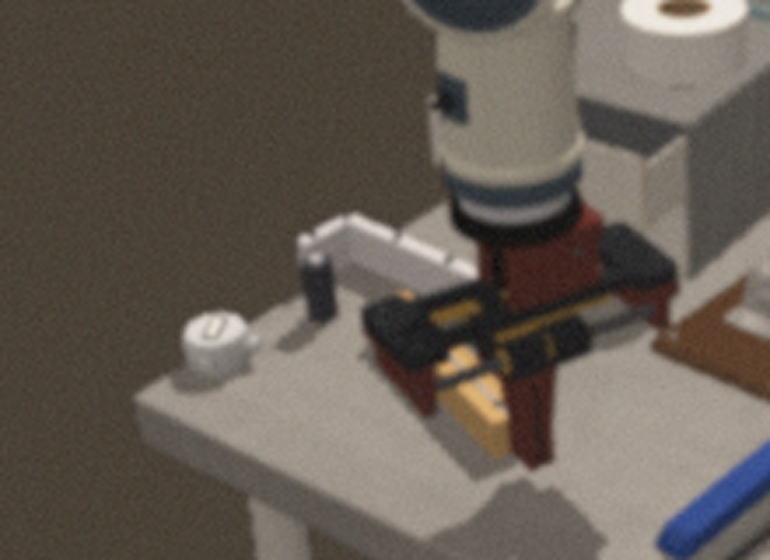

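View pics/w6.png

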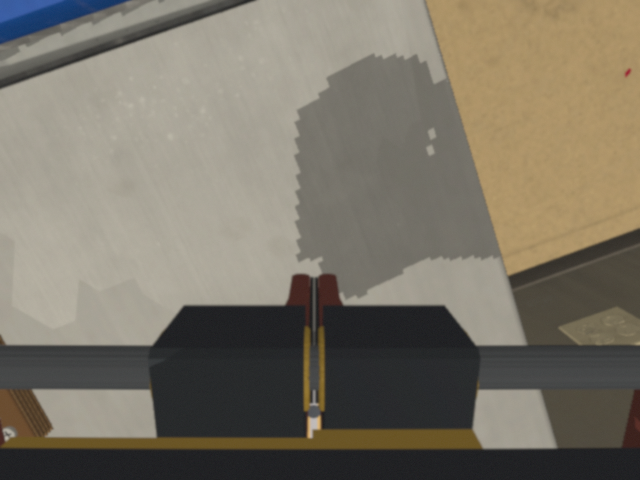

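Call:
step_arm(
  commands=[
    [[0,0,0.006],0,0],
    [[0,0,0.012],0,0],
    [[0,0,0.015],0,0],
    [[0,0,0.018],0,0],
    [[0,0,0.021],0,0],
    [[0,0,0.024],0,0],
    [[0,0,0.027],0,0],
    [[0,0,0.03],0,0],
    [[0,0,0.034],0,0],
    [[0,0,0.038],0,0],
    [[0,0,0.042],0,0],
    [[0,0,0.046],0,0],
    [[0,0,0.05],0,0],
    [[0,0,0.053],0,0],
    [[0,0,0.055],0,0],
    [[0,0,0.055],0,0],
  ],
)

```text
time_s: 11.2
ee_pos: [0.4767, 0.2344, 0.0125]
orientation: [0.695, 0.132, 0.694, -0.133]
force: [0.6, -0.3, -0.4]
opening: 0.006
```

```bash
python3 - <<'E'
from h import *
st(); p=grab_frame("scene"); 
c=p["color"][200:360,120:340][:,:,::-1]; cv2.imwrite("pics/s7.png",cv2.resize(c,None,fx=3.5,fy=3.5,interpolation=cv2.INTER_CUBIC))
E
```

```text
t 11.2 tcp [0.4767 0.2344 0.0125] bay mm [-129.3   87.1] yhead 68.39 F [ 0.6 -0.3 -0.4] op 0.01 q [ 0.39 -0.03  1.73 -0.    1.44 -0.8 ]
```

View pics/s7.png

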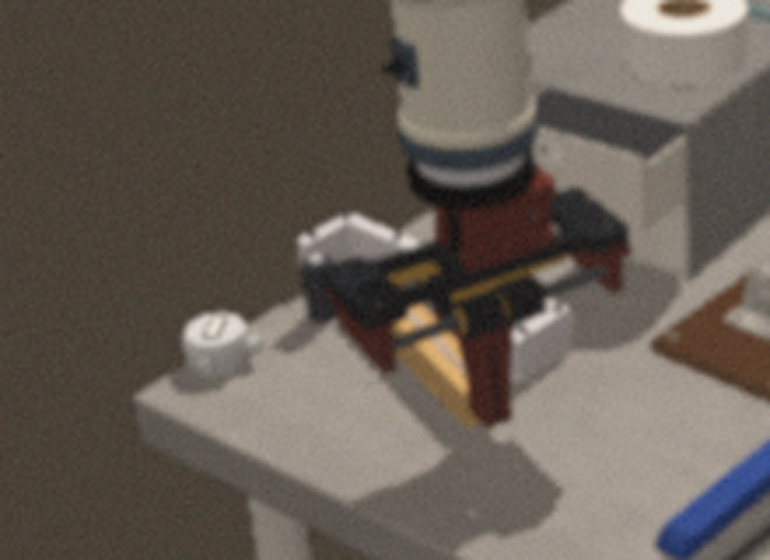

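Call:
step_arm(
  commands=[
    [[0,0,-0.012],0,0],
    [[-0.04,0,-0.015],0,0],
    [[-0.08,0,-0.01],0,0],
    [[-0.12,0.01,0.02],0,0],
    [[-0.16,0.02,0.05],0,0],
    [[-0.2,0.03,0.08],0,0],
    [[-0.24,0.04,0.11],0,0],
    [[-0.28,0.05,0.122],0,0],
    [[-0.29,0.05,0.122],0,0],
    [[-0.29,0.05,0.122],0,0],
    [[-0.29,0.05,0.122],0,0],
    [[-0.29,0.05,0.122],0,0],
  ],
)

```text
time_s: 12.25
ee_pos: [0.6075, 0.2367, 0.3018]
orientation: [0.694, 0.132, 0.695, -0.132]
force: [-0.6, 0.1, -1.2]
opening: 0.003
```

```bash
python3 - <<'E'
from h import *
st(); p=grab_frame("wrist"); save(p,"w8"); fitbar(p)
c=p["color"][20:320,140:440][:,:,::-1]; cv2.imwrite("pics/z8.png",cv2.resize(c,None,fx=2,fy=2,interpolation=cv2.INTER_CUBIC))
E
```

```text
t 12.25 tcp [0.6075 0.2367 0.3018] bay mm [ 1.1 97.7] yhead 68.43 F [-0.6  0.1 -1.2] op 0.0 q [ 0.32  0.27  0.88  0.    1.98 -0.87]
bar bay corners [[-121.2, 71.0], [-113.3, 97.2], [46.1, 45.7], [37.4, 16.9]] centre [-37.7  57.7] ang -18.82 LxW 168 27
```

View pics/z8.png

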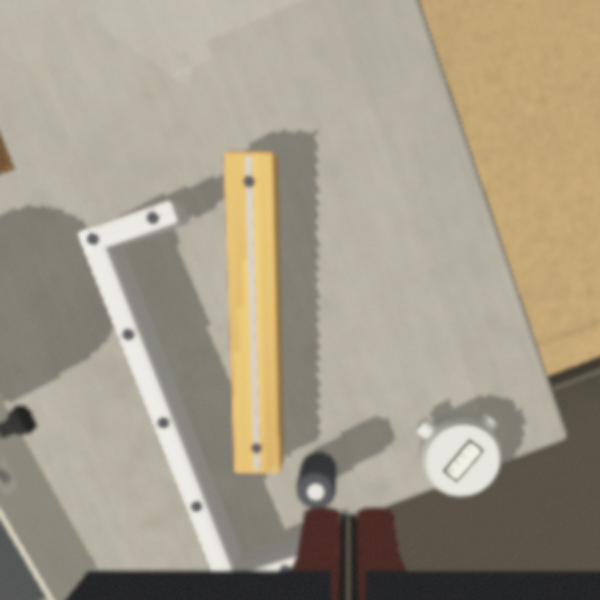

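Straight as planned: the bar now runs between the post (316,490) and the fence. I resume the axial push, about 40 mm more.

Call:
step_arm(
  commands=[
    [[0,-0.015,-0.041],0,0],
    [[0,-0.03,-0.082],0,0],
    [[0.02,-0.045,-0.12],0,0],
    [[0.06,-0.051,-0.133],0,0],
    [[0.1,-0.051,-0.133],0,0],
    [[0.14,-0.051,-0.133],0,0],
    [[0.18,-0.051,-0.133],0,0],
    [[0.22,-0.051,-0.133],0,0],
    [[0.25,-0.051,-0.133],0,0],
    [[0.275,-0.051,-0.133],0,0],
    [[0.289,-0.051,-0.133],0,0],
    [[0.289,-0.051,-0.133],0,0],
    [[0.289,-0.051,-0.133],0,0],
  ],
)

```text
time_s: 13.43
ee_pos: [0.4634, 0.2372, 0.0117]
orientation: [0.693, 0.132, 0.696, -0.133]
force: [-0.1, 0.1, 0.1]
opening: 0.001
```

Call:
step_arm(
  commands=[
    [[0,0,0.005],0,0],
    [[0,0,0.01],0,0],
    [[0,0,0.013],0,0],
    [[0,0,0.016],0,0],
    [[0,0,0.019],0,0],
    [[0,0,0.022],0,0],
    [[0,0,0.025],0,0],
    [[0,0,0.028],0,0],
    [[0,0,0.031],0,0],
    [[0,0,0.034],0,0],
    [[0,0,0.037],0,0],
    [[0,0,0.04],0,0],
    [[0,0,0.043],0,0],
    [[0,0,0.045],0,0],
    [[0,0,0.045],0,0],
  ],
)

```text
time_s: 14.68
ee_pos: [0.5079, 0.221, 0.0135]
orientation: [0.695, 0.132, 0.694, -0.133]
force: [0.0, 0.9, -0.4]
opening: 0.003
```

Call:
step_arm(
  commands=[
    [[0,0,0.002],0,0],
    [[0,0,0.004],0,0],
    [[0,0,0.006],0,0],
    [[0,0,0.006],0,0],
  ],
)

```text
time_s: 15.02
ee_pos: [0.5134, 0.2189, 0.0136]
orientation: [0.695, 0.132, 0.694, -0.133]
force: [-0.1, 0.2, 0.7]
opening: 0.004
```

Call:
step_arm(
  commands=[
    [[0,0,-0.012],0,0],
    [[-0.04,0,-0.015],0,0],
    [[-0.08,0,-0.01],0,0],
    [[-0.12,0.01,0.01],0,0],
    [[-0.16,0.02,0.03],0,0],
    [[-0.2,0.03,0.06],0,0],
    [[-0.24,0.04,0.1],0,0],
    [[-0.28,0.05,0.12],0,0],
    [[-0.31,0.05,0.12],0,0],
    [[-0.32,0.05,0.12],0,0],
    [[-0.32,0.05,0.12],0,0],
    [[-0.32,0.05,0.12],0,0],
  ],
)

```text
time_s: 16.02
ee_pos: [0.6434, 0.2219, 0.3362]
orientation: [0.696, 0.133, 0.693, -0.132]
force: [0.5, 0.8, -0.8]
opening: 0.011
```

```bash
python3 - <<'E'
from h import *
st(); p=grab_frame("wrist"); save(p,"w9"); fitbar(p)
c=p["color"][60:320,140:400][:,:,::-1]; cv2.imwrite("pics/z9.png",cv2.resize(c,None,fx=2.3,fy=2.3,interpolation=cv2.INTER_CUBIC))
E
```

```text
t 16.02 tcp [0.6434 0.2219 0.3362] bay mm [37.8 85.2] yhead 68.41 F [ 0.5  0.8 -0.8] op 0.01 q [ 0.28  0.39  0.68  0.    2.07 -0.91]
bar bay corners [[-83.3, 58.2], [-75.4, 84.0], [83.8, 32.6], [75.3, 4.4]] centre [ 0.1 44.8] ang -18.73 LxW 167 27
```

View pics/z9.png

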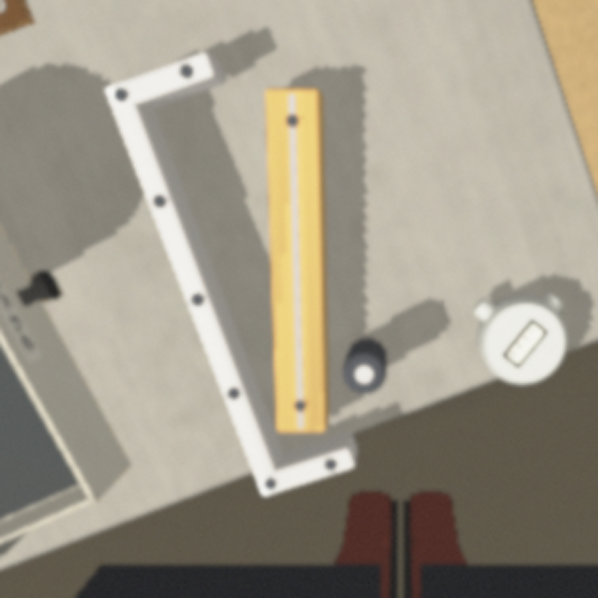

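The far end is well behind the post and the bar is centred along the bay: centre (0, 45) mm, about -18°. Next I place the opened fingers on its outer side to swing the near end in.

Call:
step_arm(
  commands=[
    [[0,-0.007,-0.03],0.12,80],
    [[0.02,-0.007,-0.051],1.574,80],
    [[0.06,-0.007,-0.051],1.574,80],
    [[0.1,-0.007,-0.051],1.574,80],
    [[0.14,-0.007,-0.051],1.574,80],
    [[0.18,-0.007,-0.051],1.574,80],
    [[0.18,-0.007,-0.051],1.574,80],
    [[0.18,-0.007,-0.051],1.574,80],
    [[0.18,-0.007,-0.051],1.574,80],
    [[0.18,-0.007,-0.051],1.574,80],
    [[0.18,-0.007,-0.051],1.574,80],
    [[0.18,-0.007,-0.051],1.574,80],
    [[0.18,-0.007,-0.051],1.574,80],
    [[0.18,-0.007,-0.051],1.574,80],
    [[0.18,-0.007,-0.051],1.574,80],
  ],
)

```text
time_s: 17.37
ee_pos: [0.5915, 0.2335, 0.1518]
orientation: [-0.397, -0.584, -0.398, 0.586]
force: [0.6, 0.6, -0.2]
opening: 0.799
```

```bash
python3 - <<'E'
from h import *
st(); p=grab_frame("wrist"); save(p,"w10")
E
```

```text
t 17.37 tcp [0.5915 0.2335 0.1518] bay mm [-14.7  93.5] yhead -21.6 F [ 0.6  0.6 -0.2] op 0.8 q [0.32 0.19 1.25 0.   1.71 0.7 ]
```

View pics/w10.png

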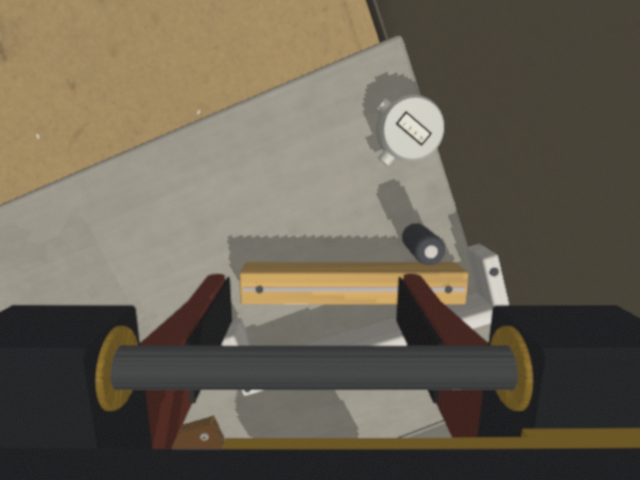

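Call:
step_arm(
  commands=[
    [[0.03,0,0],0,80],
    [[0.06,0,0],0,80],
    [[0.09,0,0],0,80],
    [[0.115,0,0],0,80],
    [[0.13,0,0],0,80],
    [[0.139,0,0],0,80],
    [[0.139,0,0],0,80],
    [[0.139,0,0],0,80],
  ],
)

```text
time_s: 18.08
ee_pos: [0.5928, 0.2337, 0.0148]
orientation: [-0.397, -0.585, -0.397, 0.585]
force: [0.4, 0.5, 1.1]
opening: 0.801
```

Call:
step_arm(
  commands=[
    [[0,0,0.007],0,80],
    [[0,0,0.013],0,80],
    [[0,0,0.016],0,80],
    [[0,0.001,0.018],-0.02,80],
    [[0,0.001,0.02],-0.045,80],
    [[0,0.002,0.022],-0.07,80],
    [[0,0.002,0.024],-0.095,80],
    [[0,0.003,0.026],-0.12,80],
    [[0,0.004,0.0285],-0.145,80],
    [[0,0.004,0.031],-0.17,80],
    [[0,0.005,0.0335],-0.195,80],
    [[0,0.006,0.036],-0.22,80],
    [[0,0.006,0.0385],-0.245,80],
    [[0,0.007,0.041],-0.27,80],
    [[0,0.007,0.0435],-0.295,80],
    [[0,0.008,0.0455],-0.314,80],
    [[0,0.008,0.0455],-0.314,80],
  ],
)

```text
time_s: 19.5
ee_pos: [0.5837, 0.1881, 0.0151]
orientation: [0.484, 0.516, 0.483, -0.516]
force: [0.2, 0.0, 0.0]
opening: 0.803
```

```bash
python3 - <<'E'
from h import *
st(); p=grab_frame("wrist"); save(p,"w11")
p=grab_frame("scene"); 
c=p["color"][200:360,120:340][:,:,::-1]; cv2.imwrite("pics/s11.png",cv2.resize(c,None,fx=3.5,fy=3.5,interpolation=cv2.INTER_CUBIC))
E
```

```text
t 19.5 tcp [0.5837 0.1881 0.0151] bay mm [-19.6  47.6] yhead -3.73 F [0.2 0.  0. ] op 0.8 q [0.26 0.18 1.5  0.   1.46 0.32]
```

View pics/w11.png

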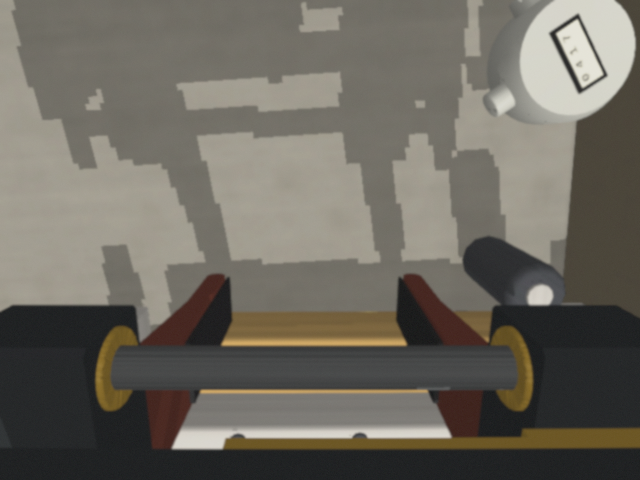

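View pics/s11.png

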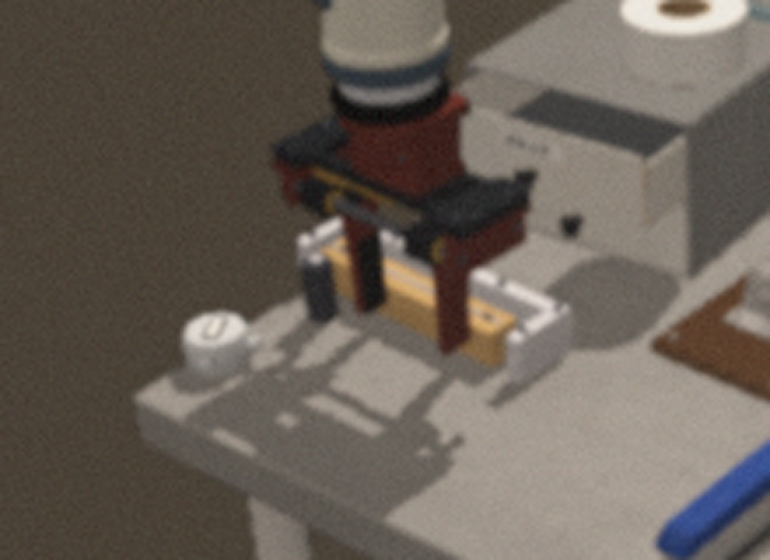

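Call:
step_arm(
  commands=[
    [[0,0,-0.01],0,80],
    [[0,0,-0.02],0,80],
    [[-0.04,0,-0.02],0,80],
    [[-0.08,0,-0.02],0,80],
    [[-0.12,0,-0.02],0,80],
    [[-0.16,0,-0.02],0,80],
    [[-0.2,0,-0.02],0,80],
    [[-0.24,0,0],0,80],
    [[-0.28,0,0.02],0,80],
    [[-0.3,0,0.05],0,80],
    [[-0.3,0,0.08],0,80],
    [[-0.3,0,0.08],0,80],
    [[-0.3,0,0.08],0,80],
  ],
)

```text
time_s: 20.68
ee_pos: [0.5786, 0.1084, 0.3153]
orientation: [0.483, 0.517, 0.483, -0.516]
force: [-0.1, 1.6, -0.2]
opening: 0.795
```

```bash
python3 - <<'E'
from h import *
st(); p=grab_frame("wrist"); save(p,"w12"); fitbar(p)
c=p["color"][120:360,180:500][:,:,::-1]; cv2.imwrite("pics/z12.png",cv2.resize(c,None,fx=2.4,fy=2.4,interpolation=cv2.INTER_CUBIC))
E
```

```text
t 20.68 tcp [0.5786 0.1084 0.3153] bay mm [-19.7 -32.2] yhead -3.88 F [-0.1  1.6 -0.2] op 0.79 q [0.13 0.1  1.06 0.   1.98 0.2 ]
bar bay corners [[-80.5, 36.1], [87.1, 35.4], [88.4, 10.2], [-81.4, 11.0]] centre [ 3.4 23.2] ang -0.25 LxW 170 25
```

View pics/z12.png

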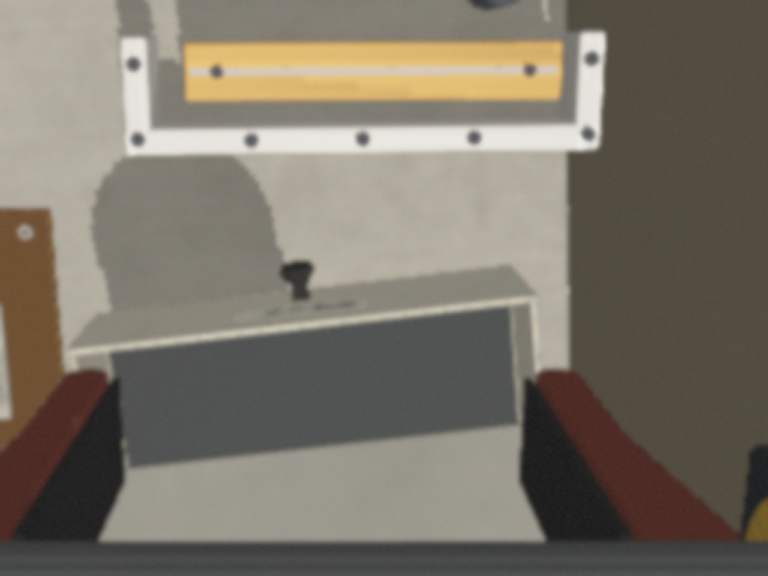

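The bar is inside both cheeks, parallel, with about 10 mm left to the fence (zoom bar lower edge 100, fence inner edge 128). I go back and press it flush with both fingers.

Call:
step_arm(
  commands=[
    [[0,0,-0.04],0,80],
    [[0,0,-0.08],0,80],
    [[0.03,0,-0.1],0,80],
    [[0.07,0,-0.1],0,80],
    [[0.11,0,-0.1],0,80],
    [[0.15,0,-0.1],0,80],
    [[0.19,0,-0.1],0,80],
    [[0.23,0,-0.1],0,80],
    [[0.26,0,-0.1],0,80],
    [[0.285,0,-0.1],0,80],
    [[0.3,0,-0.1],0,80],
    [[0.301,0,-0.1],0,80],
    [[0.301,0,-0.1],0,80],
  ],
)

```text
time_s: 21.87
ee_pos: [0.5833, 0.2094, 0.0116]
orientation: [-0.483, -0.515, -0.484, 0.517]
force: [0.5, 0.1, -0.1]
opening: 0.798
```

Call:
step_arm(
  commands=[
    [[0,0,0.007],0,80],
    [[0,0,0.014],0,80],
    [[0,0,0.018],0,80],
    [[0,0,0.02],0,80],
    [[0,0,0.022],0,80],
    [[0,0,0.024],0,80],
    [[0,0,0.026],0,80],
    [[0,0,0.0275],0,80],
    [[0,0,0.029],0,80],
    [[0,0,0.029],0,80],
  ],
)

```text
time_s: 22.7
ee_pos: [0.5829, 0.1792, 0.0136]
orientation: [-0.483, -0.516, -0.483, 0.516]
force: [-0.7, 0.3, 0.1]
opening: 0.797
```

Call:
step_arm(
  commands=[
    [[0,0,0.0005],0,80],
    [[0,0,0.001],0,80],
    [[0,0,0.0015],0,80],
    [[0,0,0.0015],0,80],
  ],
)

```text
time_s: 23.03
ee_pos: [0.5827, 0.178, 0.0135]
orientation: [-0.483, -0.516, -0.483, 0.516]
force: [-0.2, 2.1, 1.0]
opening: 0.802
```

Call:
step_arm(
  commands=[
    [[0,0,0.0005],0,80],
    [[0,0,0.001],0,80],
    [[0,0,0.0015],0,80],
    [[0,0,0.0015],0,80],
  ],
)

```text
time_s: 23.37
ee_pos: [0.5826, 0.1774, 0.0135]
orientation: [0.483, 0.516, 0.484, -0.516]
force: [-0.8, 4.7, -0.2]
opening: 0.799
```

Call:
step_arm(
  commands=[
    [[0,0,0.0007],0,80],
    [[0,0,0.0015],0,80],
    [[0,0,0.0015],0,80],
  ],
)

```text
time_s: 23.62
ee_pos: [0.5825, 0.1773, 0.0136]
orientation: [0.483, 0.517, 0.485, -0.515]
force: [0.7, 9.2, -1.1]
opening: 0.8
```

Call:
step_arm(
  commands=[
    [[0,0,-0.01],0,80],
    [[0,0,-0.025],0,80],
    [[-0.04,0,-0.025],0,80],
    [[-0.08,0,-0.025],0,80],
    [[-0.12,0,-0.025],0,80],
    [[-0.16,0,-0.02],0,80],
    [[-0.2,0,-0.02],0,80],
    [[-0.24,0,0],0,80],
    [[-0.28,0,0.02],0,80],
    [[-0.3,0,0.05],0,80],
    [[-0.3,0,0.07],0,80],
    [[-0.3,0,0.07],0,80],
    [[-0.3,0,0.07],0,80],
  ],
)

```text
time_s: 24.7
ee_pos: [0.5782, 0.1048, 0.3137]
orientation: [-0.483, -0.517, -0.483, 0.517]
force: [-0.1, 0.4, -0.1]
opening: 0.803
```

```bash
python3 - <<'E'
from h import *
st(); p=grab_frame("wrist"); save(p,"w13"); fitbar(p)
c=p["color"][120:360,180:500][:,:,::-1]; cv2.imwrite("pics/z13.png",cv2.resize(c,None,fx=2.4,fy=2.4,interpolation=cv2.INTER_CUBIC))
p=grab_frame("scene"); save(p,"s13")
E
```

```text
t 24.7 tcp [0.5782 0.1048 0.3137] bay mm [-19.8 -35.8] yhead -3.9 F [-0.1  0.4 -0.1] op 0.8 q [ 0.12  0.1   1.06 -0.    1.98  0.19]
bar bay corners [[42.6, 119.0], [51.3, 165.9], [95.7, 157.9], [88.1, 110.5]] centre [ 69.4 138.3] ang 80.86 LxW 48 45
```

View pics/z13.png

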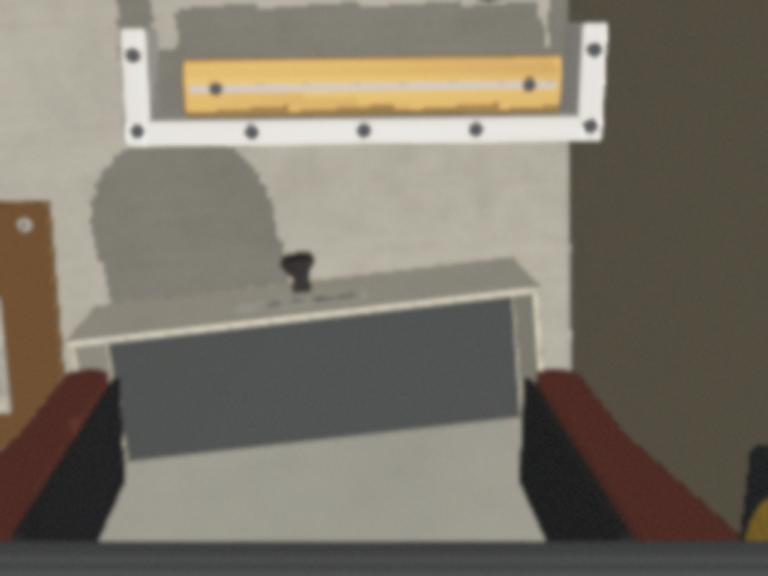

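View pics/s13.png

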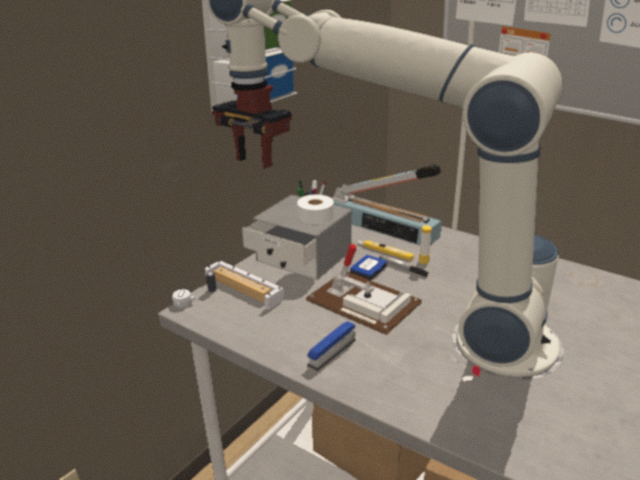

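The bar now sits at the fence with only a thin dark line between. I measure that gap at both ends, with heights accounted for.

```bash
python3 - <<'E'
from h import *
p=grab_frame("wrist"); print(-np.array(p["R"]).T@p["t"])
c=p["color"][140:190,215:430][:,:,::-1]; 
a=cv2.resize(c[:,:100],None,fx=7,fy=5,interpolation=cv2.INTER_NEAREST);b=cv2.resize(c[:,115:],None,fx=7,fy=5,interpolation=cv2.INTER_NEAREST)
cv2.imwrite("pics/z14.png",np.vstack([a,b]))
g=p["color"].astype(int)
for x in (265,300,330,360,390,408):
    col=g[150:180,x]; print(x,[tuple(v) for v in col[10:24]])
fitp=None
for m in masks_of(p,"bar"): print(m["conf"],m["bbox"])
E
```

```text
[0.58232335 0.17162271 0.47385006]
265 [(np.int64(222), np.int64(192), np.int64(139)), (np.int64(224), np.int64(189), np.int64(121)), (np.int64(224), np.int64(188), np.int64(116)), (np.int64(224), np.int64(187), np.int64(114)), (np.int64(224), np.int64(188), np.int64(113)), (np.int64(223), np.int64(187), np.int64(114)), (np.int64(219), np.int64(181), np.int64(110)), (np.int64(198), np.int64(162), np.int64(98)), (np.int64(168), np.int64(139), np.int64(87)), (np.int64(150), np.int64(128), np.int64(93)), (np.int64(153), np.int64(140), np.int64(123)), (np.int64(181), np.int64(176), np.int64(166)), (np.int64(215), np.int64(211), np.int64(202)), (np.int64(227), np.int64(224), np.int64(218))]
300 [(np.int64(221), np.int64(188), np.int64(131)), (np.int64(221), np.int64(184), np.int64(116)), (np.int64(221), np.int64(182), np.int64(112)), (np.int64(219), np.int64(182), np.int64(111)), (np.int64(215), np.int64(176), np.int64(107)), (np.int64(200), np.int64(162), np.int64(99)), (np.int64(179), np.int64(146), np.int64(91)), (np.int64(163), np.int64(134), np.int64(86)), (np.int64(152), np.int64(12
[... 2227 characters left out ...]
222))]
408 [(np.int64(225), np.int64(190), np.int64(118)), (np.int64(225), np.int64(189), np.int64(116)), (np.int64(224), np.int64(186), np.int64(114)), (np.int64(223), np.int64(185), np.int64(111)), (np.int64(217), np.int64(179), np.int64(108)), (np.int64(200), np.int64(164), np.int64(100)), (np.int64(173), np.int64(141), np.int64(88)), (np.int64(153), np.int64(127), np.int64(83)), (np.int64(145), np.int64(127), np.int64(98)), (np.int64(159), np.int64(149), np.int64(136)), (np.int64(190), np.int64(184), np.int64(176)), (np.int64(216), np.int64(214), np.int64(205)), (np.int64(227), np.int64(224), np.int64(218)), (np.int64(230), np.int64(227), np.int64(221))]
0.61 [256.2, 145.1, 412.5, 172.0]
```

View pics/z14.png

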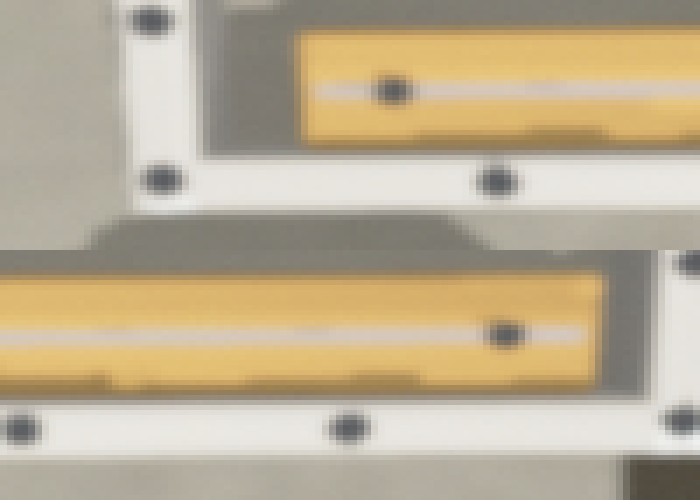

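```bash
python3 - <<'E'
from h import *
a=cv2.imread("pics/scene1.png").astype(int);b=cv2.imread("pics/s13.png").astype(int)
for n,(x0,y0,x1,y1) in dict(counter=(170,287,197,310),stapler=(308,320,356,373),post=(205,270,217,292)).items(): print(n,abs(a-b)[y0:y1,x0:x1].mean().round(1))
print(robot.hand_in())
E
```

```text
counter 3.2
stapler 3.3
post 6.2
the job is handed in; nothing more can be done
None
```

The bar is in its bay, between the two end cheeks and back against the fence along its whole length. I handed the job in at about 25 s of the 72 s.

**How it went**
1. I turned the bar with both fingertips until it lay at about -18° in front of the gap.
2. I pushed it by its near end until the far end was behind the post.
3. I swung the near end in with the outside of the fingers, then pressed the bar square against the fence. It was never gripped or lifted.

**Last checks**
- **Against the fence:** on the final press the bar stopped moving while the push rose to about 9 N, the highest force I read. The closing wrist picture shows the same thin line, about one pixel, along its whole length.
- **Between the cheeks:** before the final press the bar's middle was about 3 mm towards the far cheek. There is visible room at both ends.
- **Other things:** the counter and stapler look the same before and after in the scene camera. I did not compare the other things, but the arm stayed clear of them. The robot was well clear of everything at hand-in.

**One check failed:** after the final press the automatic bar fit picked up something else, about 140 mm out from the fence. For that last state I relied on the picture and the contact force instead.

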